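# Shift the make-up mirror one hole along its rail

## Task

The make-up mirror must go one hole along its rail, to the side where the handled pot stands in its way. Lift the pot off its low stand by the handle and set it down upright on the table beside the stand (within about 25 cm of it), clear of stand, mirror and rail; then pull up the slide's lock knob, slide the mirror to the next hole on that side and let the pin down fully home in it. Do not tip the pot or push the mirror against it, and leave the other toiletries alone; finish while still gripping the knob, holding the pin home in the hole, and do not let go.

Things in the scene. Friction and masses are not known exactly. Their poses are not given: they have to be found in the camera images.
- rail: Fixed straight aluminium square tube, 30 x 30 mm and 320 mm long, on two low feet (70 x 34 mm, at 140 mm either side of the middle); its top is 50 mm above the table. Five holes in its top, 60 mm apart, the middle one at mid-length. Origin on the table below the rail's middle; y runs along the rail, x points across it to the side of mirror, stand and pot, z up.
- mirror_slide (a joint): Position in m of the grey slide on the rail along the rail's y: 0 in the middle hole (start), +0.06 and -0.06 in the next holes either side; end stops at +-0.125. It slides with about 2 N friction and only when the lock pin is out of the hole (1 mm play in a hole). The slide is a saddle 56 mm across x, 70 mm along y, top at 66 mm, with a steel bush (18 mm wide) up to 78 mm on it; an arm from it, in the rail's +x direction, carries the mirror.
- lock_pin (a joint): How far in m the lock pin is pulled up: 0 fully home in a hole; it clears the rail from about 0.010, stop at 0.018. Where there is no hole the pin rests on the rail at about 0.010. A spring pushes it down with 6 N at 0 and 11 N at 0.018.
- knob (a point): Middle of the black round lock knob on the pin, on top of the slide: an upright cylinder 26 mm across and 30 mm tall, centre 99 mm above the table when the pin is home (underside at 84 mm, top at 114 mm); rises with the pin and travels with the slide.
- mirror (a point): Centre of the round make-up mirror, 96 mm across, 8 mm thick, tilted at 45 degrees to face up and towards the rail; 120 mm from the rail's mid-line in the rail's x, 88 mm above the table; its edge reaches from 51 to 125 mm above the table. Moves with the slide.
- stand: Fixed low round wooden stand, 80 mm across and 20 mm high; origin at the centre of its underside. It stands beside the mirror on one side or the other, 100 to 115 mm along the rail's y from the middle and about 120 mm along its x; which side it is on tells which way the mirror must go (+y or -y). The mirror passes freely over the empty stand.
- pot: Loose empty steel pot, 64 mm across at the foot, 76 mm at the rim, 85 mm high, 0.2 to 0.45 kg, standing on the stand at the start; origin at the centre of its underside, z up. A rigid arched handle of 10 mm round bar spans over the mouth along the pot's own y; its straight middle is 44 mm long, its bar centre 140 mm above the pot's underside.
- handle (a point): Middle of the pot's handle bar, at its centre; the bar runs along the pot's y and is 10 mm thick.
- jar: Bystander: low white jar with black cap, 64 mm across, 45 mm high, on the other side of the mirror from the pot. Origin at the centre of its underside. Leave it alone.
- compact: Bystander: flat round black compact, 64 mm across, 14 mm high, on the robot's side of the rail. Origin at the centre of its underside. Leave it alone.
- brush: Bystander: broad flat brush with a wooden handle, 170 mm long and about 35 mm wide, lying on the robot's side of the rail. Leave it alone.
- bottle: Bystander: small amber bottle, 48 mm across, about 100 mm high, beyond the mirror. Origin at the centre of its underside. Leave it alone.
There are look-alikes about, which are no part of the job. What is shaped like the stand but purple or yellow is not meant. Several things have the shape of the pot; the one meant has the colours described above.

How it is judged:
By the outcome, as a careful person would: the job done as asked, in the order asked, and still so for the second after the job is handed in, while the arm keeps its last pose, push and grip.
It also fails if it takes over 54 s, if anything falls off the work surface, if the arm or the gripper's body presses on something with over 40 N, if the wrist force passes 120 N, or if a joint passes its speed limit or range.

## Robot

A 7-joint arm with a two-finger parallel gripper is mounted at the origin on the work surface. World frame = base frame: x ahead of the robot, y to its left, z up, the work surface at z = 0. Lengths are in mm, angles in rad, forces in N, time in s.
With the tool pointing down it reaches from about 425 to 950 mm from the base axis. Payload 4.7 kg.
Tool frame: the origin (TCP) lies midway between the tips of the shut fingers; the grasp point (between the pads) lies 19 mm behind it (grasp_offset is the distance from the TCP to the grasp point, in mm); z points along the fingers, y is the line along which they close (so a half turn about z gives the same grasp; the last joint's range is limited). The gripper opens to 85 mm and grips with 20 to 120 N. Pads are 22 mm wide; open, the fingers measure 114 mm over their backs; the gripper's body (76 mm by 85 mm) begins 54 mm behind the grasp point. The pads swing forward as they close: fully open they stand 13 mm farther back than shut.
Start: joints at [-1.131, 0.469, -0.049, 1.532, 0.024, 1.141, -0.082], TCP at [304.941, 602.212, 231.335] pointing down, gripper open.
Joint ranges: [-2.59, 2.59], [-0.33, 1.99], [-1.39, 1.29], [0.1, 2.45], [-1.04, 4.18], [0.21, 1.99], [-2.66, 2.66]. Speed limits (rad/s): [2.57, 2.57, 3.14, 3.14, 3.14, 3.14, 3.14].

## Interface

Orientations are given as [roll, pitch, yaw] about the fixed x, y, z axes, in that order (R = Rz(yaw) Ry(pitch) Rx(roll)).
In Python, from plant import get_state, get_image, camera_params, close_job, grasp_offset gives the robot as it stands.
- The arm moves only by the tool servo_tool, never from a script. Its argument "steps" is a list of rows, each an object of numbers: "x", "y", "z": the shift along the world's x, y, z in units of 30 mm (1.0 is 30 mm); "rx", "ry", "rz": the turn, a rotation vector about the world's x, y, z in units of 5 degrees (1.0 is 5 degrees). In form: [{"x": .., "y": .., "z": .., "rx": .., "ry": .., "rz": ..}, ...]. A call has 1 to 5 rows; each row shifts and turns the commanded pose from where the row before left it; what a row does not reach is not made up. A row lasts 1/10 s, in which the tool goes at most 50 mm and 8.59 degrees, less where a joint would pass 70% of its speed; a pose out of reach is approached as far as the arm can. A call is refused whole if a number of a shift passes 1 or a number of a turn 1, either way. A call with a gripper value outside its range is refused whole. "hand" is the opening, from 0 (shut) to 1 (fully open), set as the call begins (left out, the last holds). The fingers move at their own pace and stop on an object; "grip_force" is the grip in N (left out, the last holds). Time passes only in rows, so rows that do not move let the fingers close. It gives the time, the measured TCP pose, the force, the opening and the grip force at its end, in the units of the state.
- get_state(): the state, without advancing time (a new reading comes with each control period).
- get_image(name): name is "scene" or "side" or "wrist"; returns the picture (420x560x3 uint8, blue, green, red); there is no depth.
- camera_params(name): a dict with "camera_matrix" (3x3 intrinsics, pixels), "extrinsics" (4x4, takes a point from world to camera coordinates). Camera axes: x right, y up, looking along -z (the intrinsics and any distortion apply to the point x, -y, -z); pixel columns grow to the right and rows downward; lengths in mm; the calibration is good to about 2 mm. A picture is of the moment at which its call begins: read the wrist's pose just before it. camera_params takes no time and is no camera call; for the wrist camera it gives the pose at the moment of the call.
- close_job(): hands the job in; it is judged then, once.
The state is a dict: "t": time; "q": joint angles; "qd": joint speeds; "tau": joint torques, N m; "ee_pos": TCP position; "orientation": TCP orientation; "contact_force": force on the tool from outside, world axes, zero at the start; "ft_torque": the same for the moment, N m; "gripper_width": finger opening in mm; "grip_force": force on a finger pad.
Only numpy, scipy, OpenCV 4.12 (cv2) and the standard library are available. Lean on these libraries where they do the work, as an engineer would, in place of code of your own. Each camera call takes 0.05 s, during which the arm holds its last target. There are 200 camera calls.

## Working session

There is one attempt and no reset: what is moved stays moved. The work goes in short steps, Python scripts to look and compute and a tool call to move; the robot and the scene stay as the last step left them, time stands still between calls to the robot, and variables do not carry over. Pictures are saved under pics/ and viewed, at most 10 in all, crops included, and the job is handed in when it is done.

Besides the shell and the picture viewer there is one more tool, called after "Emit:" as name([rows], argument=value, ...), one row to a line, values as JSON. servo_tool: Moves the arm, as the interface text tells. Its arguments: {"type":"object","properties":{"steps":{"type":"array","items":{"type":"object","properties":{"x":{"type":"number"},"y":{"type":"number"},"z":{"type":"number"},"rx":{"type":"number"},"ry":{"type":"number"},"rz":{"type":"number"}}}},"hand":{"type":"number"},"grip_force":{"type":"number"}},"required":["steps"]}

```bash
mkdir -p pics; ls; cat > h.py <<'E'
import numpy as np,cv2
from plant import *
def P(n):
    c=camera_params(n); return np.array(c["camera_matrix"]),np.array(c["extrinsics"])
def ray(n,u,v,p=None):
    K,E=p or P(n); d=np.linalg.inv(K)@[u,v,1]; d=np.array([d[0],-d[1],-d[2]])
    R=E[:3,:3]; return -R.T@E[:3,3],R.T@d
def onz(n,u,v,z,p=None):
    o,d=ray(n,u,v,p); return o+d*(z-o[2])/d[2]
def proj(n,X,p=None):
    K,E=p or P(n); c=E[:3,:3]@X+E[:3,3]; q=K@[c[0],-c[1],-c[2]]; return q[:2]/q[2]
def tri(obs):
    A=np.zeros((3,3));b=np.zeros(3)
    for n,u,v in obs:
        o,d=ray(n,u,v); d/=np.linalg.norm(d); M=np.eye(3)-np.outer(d,d); A+=M;b+=M@o
    return np.linalg.solve(A,b)
E
python3 - <<'E'
from h import *
s=get_state();print(s)
print(grasp_offset, camera_params("scene").keys())
for n in["scene","side","wrist"]:
    cv2.imwrite(f"pics/{n}0.png",get_image(n)); o,d=ray(n,280,210);print(n,o,d/np.linalg.norm(d))
E
```

```text
pics
{'t': 0.0, 'q': array([-1.13088679,  0.4694753 , -0.0486092 ,  1.53370806,  0.02410237,
        1.14100923, -0.08230464]), 'qd': array([-2.92783748e-05,  1.30320018e-03, -1.54190889e-03,  9.48215013e-04,
       -1.84089119e-03, -1.62628227e-03, -1.23251063e-03]), 'tau': array([-5.77222600e-04, -5.10278141e+01, -4.68477909e-02, -2.37705839e+01,
        1.07092172e-02,  7.37801398e-03,  1.79328099e-07]), 'ee_pos': array([304.69632991, 601.64846443, 230.23266163]), 'orientation': array([-3.13957978e+00,  7.06546956e-05,  2.67282421e+00]), 'contact_force': array([-0.94149144,  0.01474121, -0.44115304]), 'ft_torque': array([-0.03732122, -0.00911476, -0.03383637]), 'grip_force': 0.0, 'gripper_width': 85.28805767337192}
18.700000000000003 dict_keys(['camera_matrix', 'extrinsics'])
scene [1011.82248675 -503.24127768  663.34793887] [-0.45231903  0.63211984 -0.62915181]
side [ 246.49445028 -614.19338363  733.83613991] [ 0.34772964  0.68531252 -0.63986784]
wrist [236.83014521 637.38015006 373.93813783] [ 0.26557491 -0.15030051 -0.95230233]
```

View pics/scene0.png

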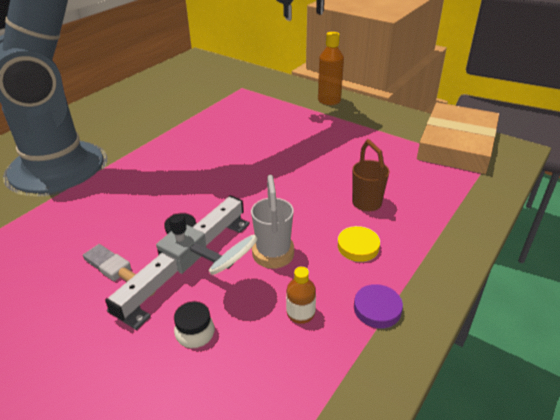

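View pics/side0.png

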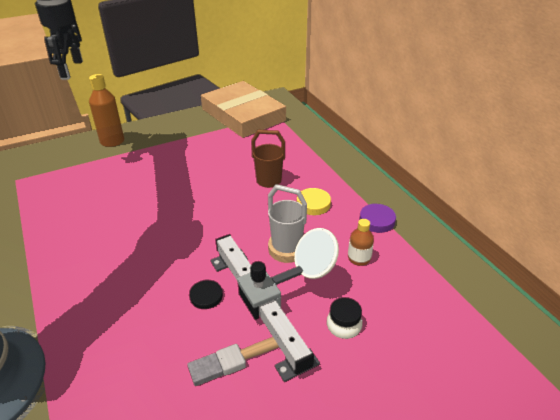

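Both views show the steel pot on the wooden stand: scene (272,230), side (287,228). The look-alikes are the brown pot at scene (370,185) / side (268,165), and the yellow and purple discs at scene (359,243) and (378,305). I choose the steel pot and will check it close up.

```bash
python3 - <<'E'
import cv2
a=cv2.imread("pics/scene0.png")[165:315,100:300];cv2.imwrite("pics/c1.png",cv2.resize(a,None,fx=4,fy=4,interpolation=cv2.INTER_CUBIC))
a=cv2.imread("pics/side0.png")[180:380,190:345];cv2.imwrite("pics/c2.png",cv2.resize(a,None,fx=3,fy=3,interpolation=cv2.INTER_CUBIC))
E
```

```text
(no output)
```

View pics/c1.png

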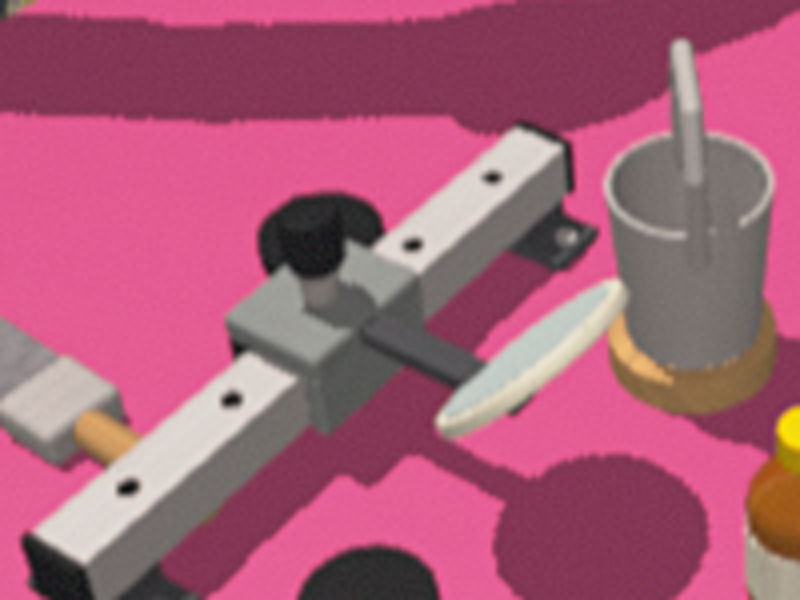

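View pics/c2.png

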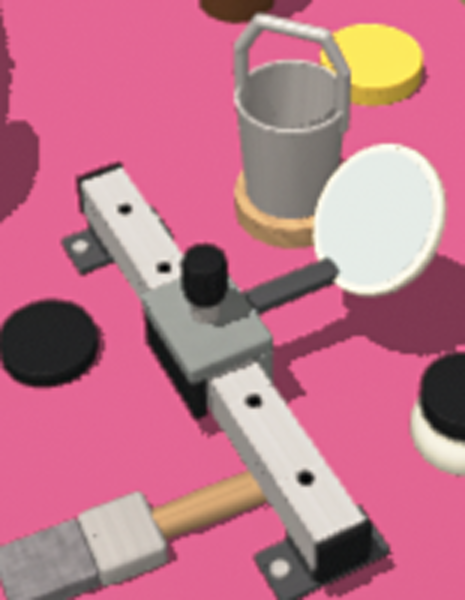

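Steel pot confirmed, uncoloured, on the wooden stand. I picked the four rail holes, the knob, the rim and the handle in both crops.

```bash
python3 - <<'E'
from h import *
S=lambda u,v:("scene",100+u/4,165+v/4)
D=lambda u,v:("side",190+u/3,180+v/3)
hs=[S(492,177),S(412,245),S(232,400),S(128,488)];hd=[D(124,209),D(163,268),D(254,401),D(305,478)]
H=[]
for a,b in zip(hs,hd):
    x,y=onz(*a,50),onz(*b,50);H.append((x+y)/2);print("hole",x.round(1),y.round(1),tri([a,b]).round(1))
H=np.array(H);c=H.mean(0);d=H[0]-H[3];print("mid",c,"len",np.linalg.norm(d),"yaw rail +-y",np.degrees(np.arctan2(d[1],d[0])))
print("knob",tri([S(312,240),D(204,275)]),"top",onz(*S(312,212),114),onz(*D(204,258),114))
for z in(105,):print("rim",tri([S(690,186),D(292,96)]),onz(*S(690,186),z),onz(*D(292,96),z))
print("handle ends side@160",onz(*D(260,18),160),onz(*D(326,38),160),"scene",onz(*S(682,45),160),onz(*S(689,105),160))
print("stand",onz(*S(693,362),20),onz(*D(286,212),20))
# bystander masks
for n in["scene","side"]:
    im=cv2.imread(f"pics/{n}0.png");hsv=cv2.cvtColor(im,cv2.COLOR_BGR2HSV)
    m=cv2.inRange(hsv,(8,100,20),(22,255,140));
for nm,u,v,z in[("brownpotfoot",268,180,0),("yellow",315,200,12),("jar",345,322,0),("compact",206,294,10),("bottle",361,255,0),("purple",378,217,12)]:print(nm,onz("side",u,v,z).round())
E
```

```text
hole [477.7  52.   50. ] [476.5  52.3  50. ] [476.8  53.   49.1]
hole [479.7  -8.1  50. ] [478.1  -8.   50. ] [478.5  -7.   48.8]
hole [ 484.5 -128.    50. ] [ 482.9 -127.7   50. ] [ 483.3 -127.    48.8]
hole [ 486.3 -187.8   50. ] [ 484.5 -187.4   50. ] [ 485.  -186.8   48.6]
mid [481.27709162 -67.83115993  50.        ] len 239.8952249598422 yaw rail +-y 91.98103860124486
knob [481.37581465 -66.63973599  96.62253347] top [485.27081153 -67.87513968 114.        ] [480.75482825 -68.22922245 114.        ]
rim [599.84533331  49.67910864 102.34333168] [601.89831647  46.80541245 105.        ] [598.4250905  47.1503298 105.       ]
handle ends side@160 [585.51601075  68.21785789 160.        ] [613.44278269  30.32770235 160.        ] scene [582.39159464  69.68421027 160.        ] [610.46943477  36.00687283 160.        ]
stand [615.43555854  27.60542674  20.        ] [584.89260928  28.47702648  20.        ]
brownpotfoot [672. 291.   0.]
yellow [729. 154.  12.]
jar [ 606. -167.    0.]
compact [401.   2.  10.]
bottle [730. -37.   0.]
purple [825.  37.  12.]
```

```bash
python3 - <<'E'
from h import *
print(onz("scene",331,100,0),onz("side",110,142,0),tri([("scene",333,38),("side",97,82)]))
E
```

```text
[365.23699264 661.43846237   0.        ] [354.09579814 655.04977977   0.        ] [360.09474624 661.1151436  179.00654483]
```

Emit:
servo_tool([
  {"x": 0.5,"y": -1,"rz": -0.4},
  {"x": 0.5,"y": -1,"rz": -0.4},
  {"x": 0.5,"y": -1,"rz": -0.4},
  {"x": 0.5,"y": -1,"rz": -0.4},
  {"x": 0.5,"y": -1,"rz": -0.4},
], hand=1, grip_force=60)

```text
schema error: expected keys x, y, z, rx, ry, rz
```

Emit:
servo_tool([
  {"x": 0.5,"y": -1,"rz": -0.4},
  {"x": 0.5,"y": -1,"rz": -0.4},
  {"x": 0.5,"y": -1,"rz": -0.4},
  {"x": 0.5,"y": -1,"rz": -0.4},
  {"x": 0.5,"y": -1,"rz": -0.4},
])

```text
schema error: expected keys x, y, z, rx, ry, rz
```

Emit:
servo_tool([
  {"x": 0.5,"y": -1,"rz": -0.4},
  {"x": 0.5,"y": -1,"rz": -0.4},
  {"x": 0.5,"y": -1,"rz": -0.4},
  {"x": 0.5,"y": -1,"rz": 0},
  {"x": 0.5,"y": -1},
])

```text
schema error: expected keys x, y, z, rx, ry, rz
```

All six keys are needed.

Emit:
servo_tool([
  {"x": 0.5,"y": -1,"z": 0,"rx": 0,"ry": 0,"rz": -0.4},
  {"x": 0.5,"y": -1,"z": 0,"rx": 0,"ry": 0,"rz": -0.4},
  {"x": 0.5,"y": -1,"z": 0,"rx": 0,"ry": 0,"rz": -0.4},
  {"x": 0.5,"y": -1,"z": 0,"rx": 0,"ry": 0,"rz": -0.4},
  {"x": 0.5,"y": -1,"z": 0,"rx": 0,"ry": 0,"rz": -0.4},
], hand=1, grip_force=60)

```text
t: 0.65
ee_pos: [380.3, 450.7, 231.1]
orientation: [-3.141, -0.0, 2.497]
contact_force: [0.1, 1.1, -0.3]
gripper_width: 85.3
grip_force: 0.0
```

Emit:
servo_tool([
  {"x": 0.5,"y": -1,"z": 0,"rx": 0,"ry": 0,"rz": -0.4},
  {"x": 0.5,"y": -1,"z": 0,"rx": 0,"ry": 0,"rz": -0.4},
  {"x": 0.5,"y": -1,"z": 0,"rx": 0,"ry": 0,"rz": -0.4},
  {"x": 0.5,"y": -1,"z": 0,"rx": 0,"ry": 0,"rz": -0.4},
  {"x": 0.5,"y": -1,"z": 0,"rx": 0,"ry": 0,"rz": -0.4},
])

```text
t: 1.15
ee_pos: [455.2, 300.8, 231.2]
orientation: [-3.141, -0.0, 2.322]
contact_force: [-0.0, 1.1, -0.0]
gripper_width: 85.5
grip_force: 0.0
```

Emit:
servo_tool([
  {"x": 0.6,"y": -1,"z": 0,"rx": 0,"ry": 0,"rz": -0.4},
  {"x": 0.6,"y": -1,"z": 0,"rx": 0,"ry": 0,"rz": -0.4},
  {"x": 0.6,"y": -1,"z": 0,"rx": 0,"ry": 0,"rz": -0.4},
  {"x": 0.6,"y": -1,"z": 0,"rx": 0,"ry": 0,"rz": 0},
  {"x": 0.6,"y": -1,"z": 0,"rx": 0,"ry": 0,"rz": 0},
])

```text
t: 1.65
ee_pos: [545.3, 150.9, 231.2]
orientation: [-3.141, -0.0, 2.219]
contact_force: [0.4, -0.4, 0.1]
gripper_width: 85.2
grip_force: 0.0
```

Emit:
servo_tool([
  {"x": 0.6,"y": -0.9,"z": 0,"rx": 0,"ry": 0,"rz": 0},
  {"x": 0.6,"y": -0.9,"z": 0,"rx": 0,"ry": 0,"rz": 0},
  {"x": 0.6,"y": -0.8,"z": 0,"rx": 0,"ry": 0,"rz": 0},
  {"x": 0,"y": -0.5,"z": 0,"rx": 0,"ry": 0,"rz": 0},
  {"x": 0,"y": 0,"z": 0,"rx": 0,"ry": 0,"rz": 0},
])

```text
t: 2.15
ee_pos: [598.5, 56.3, 231.0]
orientation: [-3.14, 0.0, 2.215]
contact_force: [-1.0, -0.4, 0.1]
gripper_width: 85.6
grip_force: 0.0
```

```bash
python3 - <<'E'
from h import *
s=get_state();print(s["t"],s["ee_pos"],s["orientation"])
p=P("wrist");im=get_image("wrist")
for n,z in(((599.5,49.3),160),((600,48),105)):
    print(proj("wrist",np.array([*n,z]),p))
a,b=np.array([585.5,68.2,160]),np.array([613.4,30.3,160])
for q in(a,b): cv2.circle(im,tuple(int(i) for i in proj("wrist",q,p)),2,(0,255,0),-1)
cv2.imwrite("pics/w1.png",im)
E
```

```text
2.15 [598.46152354  56.31905254 230.98023281] [-3.13991962e+00  2.60629948e-04  2.21455593e+00]
[278.97339982 230.56688195]
[279.59595638 208.15720533]
```

View pics/w1.png

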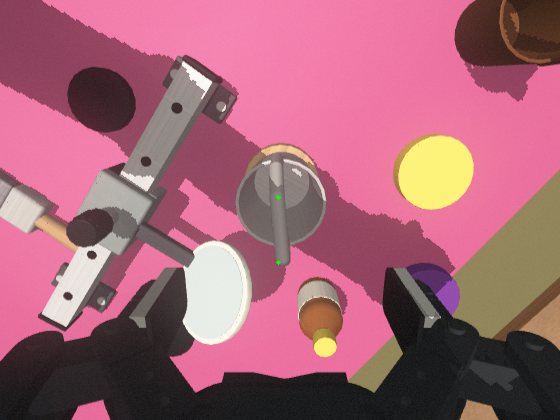

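The bar runs from about (277,197) to (283,262) in the image, within 3 px of the prediction, so I descend and grip.

Emit:
servo_tool([
  {"x": 0,"y": -0.2,"z": -0.6,"rx": 0,"ry": 0,"rz": 0.4},
  {"x": 0,"y": 0,"z": -0.8,"rx": 0,"ry": 0,"rz": 0.2},
  {"x": 0,"y": 0,"z": -0.8,"rx": 0,"ry": 0,"rz": 0},
  {"x": 0,"y": 0,"z": -0.8,"rx": 0,"ry": 0,"rz": 0},
  {"x": 0,"y": 0,"z": 0,"rx": 0,"ry": 0,"rz": 0},
])

```text
t: 2.7
ee_pos: [595.5, 55.6, 138.2]
orientation: [-3.136, -0.005, 2.275]
contact_force: [-0.7, 0.4, -0.5]
gripper_width: 85.4
grip_force: 0.0
```

Emit:
servo_tool([
  {"x": 0,"y": 0,"z": 0,"rx": 0,"ry": 0,"rz": 0},
  {"x": 0,"y": 0,"z": 0,"rx": 0,"ry": 0,"rz": 0},
  {"x": 0,"y": 0,"z": 0,"rx": 0,"ry": 0,"rz": 0},
  {"x": 0,"y": 0,"z": 0,"rx": 0,"ry": 0,"rz": 0},
  {"x": 0,"y": 0,"z": 0,"rx": 0,"ry": 0,"rz": 0},
], hand=0, grip_force=60)

```text
t: 3.2
ee_pos: [599.2, 53.2, 142.0]
orientation: [3.141, 0.0, 2.271]
contact_force: [-0.9, -0.4, 0.3]
gripper_width: 12.1
grip_force: 0.3
```

Emit:
servo_tool([
  {"x": 0,"y": 0,"z": 0,"rx": 0,"ry": 0,"rz": 0},
  {"x": 0,"y": 0,"z": 0,"rx": 0,"ry": 0,"rz": 0},
  {"x": 0,"y": 0,"z": 0,"rx": 0,"ry": 0,"rz": 0},
  {"x": 0,"y": 0,"z": 0,"rx": 0,"ry": 0,"rz": 0},
  {"x": 0,"y": 0,"z": 0,"rx": 0,"ry": 0,"rz": 0},
])

```text
t: 3.7
ee_pos: [599.2, 53.0, 142.0]
orientation: [3.141, 0.0, 2.271]
contact_force: [-1.6, -1.1, 6.7]
gripper_width: 7.6
grip_force: 58.5
```

Emit:
servo_tool([
  {"x": 0,"y": 0,"z": 0.1,"rx": 0,"ry": 0,"rz": 0},
  {"x": 0,"y": 0,"z": 0.2,"rx": 0,"ry": 0,"rz": 0},
  {"x": 0,"y": 0,"z": 0.3,"rx": 0,"ry": 0,"rz": 0},
  {"x": 0,"y": 0,"z": 0.4,"rx": 0,"ry": 0,"rz": 0},
  {"x": 0,"y": 0,"z": 0.4,"rx": 0,"ry": 0,"rz": 0},
])

```text
t: 4.2
ee_pos: [599.1, 53.2, 184.5]
orientation: [3.141, 0.0, 2.271]
contact_force: [-0.2, 0.4, -2.1]
gripper_width: 8.0
grip_force: 58.4
```

```bash
python3 - <<'E'
from h import *
s=get_state();print(s["t"],s["ee_pos"],s["orientation"],s["contact_force"],s["gripper_width"])
a=get_image("scene")[60:320,130:400];b=get_image("side")[60:320,180:360]
cv2.imwrite("pics/l1.png",cv2.resize(np.hstack([a,b]),None,fx=1.75,fy=1.75))
E
```

```text
4.2 [599.06252546  53.21818848 184.45187803] [3.14120770e+00 1.39616750e-04 2.27130073e+00] [-0.2375272   0.36287952 -2.08450081] 8.010307823726423
```

View pics/l1.png

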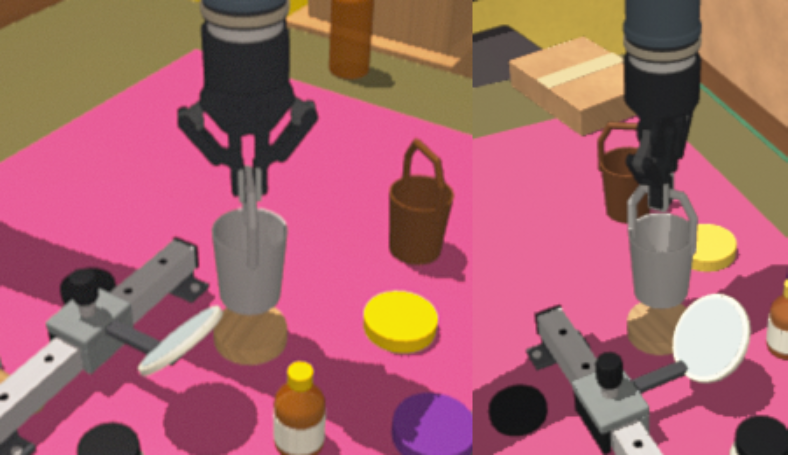

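The pot hangs upright off the stand, so I carry it to about (584,168) and lower it.

Emit:
servo_tool([
  {"x": 0,"y": 0.3,"z": 0,"rx": 0,"ry": 0,"rz": 0},
  {"x": -0.1,"y": 0.6,"z": 0,"rx": 0,"ry": 0,"rz": 0},
  {"x": -0.2,"y": 0.9,"z": 0,"rx": 0,"ry": 0,"rz": 0},
  {"x": -0.2,"y": 0.9,"z": 0,"rx": 0,"ry": 0,"rz": 0},
  {"x": 0,"y": 0.6,"z": 0,"rx": 0,"ry": 0,"rz": 0},
])

```text
t: 4.8
ee_pos: [582.4, 155.6, 182.6]
orientation: [-3.141, -0.002, 2.275]
contact_force: [-0.5, 0.4, -3.2]
gripper_width: 8.0
grip_force: 58.4
```

Emit:
servo_tool([
  {"x": 0,"y": 0.3,"z": 0,"rx": 0,"ry": 0,"rz": 0},
  {"x": 0,"y": 0.2,"z": -0.3,"rx": 0,"ry": 0,"rz": 0},
  {"x": 0,"y": 0,"z": -0.5,"rx": 0,"ry": 0,"rz": 0},
  {"x": 0,"y": 0,"z": -0.5,"rx": 0,"ry": 0,"rz": 0},
  {"x": 0,"y": 0,"z": -0.2,"rx": 0,"ry": 0,"rz": 0},
])

```text
t: 5.3
ee_pos: [582.5, 165.2, 135.4]
orientation: [-3.137, -0.001, 2.269]
contact_force: [-1.6, -1.5, -2.9]
gripper_width: 7.8
grip_force: 58.4
```

Emit:
servo_tool([
  {"x": 0,"y": 0,"z": -0.2,"rx": 0,"ry": 0,"rz": 0},
  {"x": 0,"y": 0,"z": -0.1,"rx": 0,"ry": 0,"rz": 0},
  {"x": 0,"y": 0,"z": -0.1,"rx": 0,"ry": 0,"rz": 0},
  {"x": 0,"y": 0,"z": 0,"rx": 0,"ry": 0,"rz": 0},
  {"x": 0,"y": 0,"z": 0,"rx": 0,"ry": 0,"rz": 0},
])

```text
t: 5.8
ee_pos: [584.2, 167.3, 126.7]
orientation: [3.141, 0.0, 2.271]
contact_force: [0.2, -0.3, -2.8]
gripper_width: 7.5
grip_force: 58.4
```

Emit:
servo_tool([
  {"x": 0,"y": 0,"z": -0.05,"rx": 0,"ry": 0,"rz": 0},
  {"x": 0,"y": 0,"z": -0.05,"rx": 0,"ry": 0,"rz": 0},
  {"x": 0,"y": 0,"z": 0,"rx": 0,"ry": 0,"rz": 0},
])

```text
t: 6.1
ee_pos: [583.8, 167.2, 123.2]
orientation: [-3.141, -0.0, 2.271]
contact_force: [-0.1, -0.9, -2.9]
gripper_width: 8.2
grip_force: 58.4
```

Emit:
servo_tool([
  {"x": 0,"y": 0,"z": -0.04,"rx": 0,"ry": 0,"rz": 0},
  {"x": 0,"y": 0,"z": 0,"rx": 0,"ry": 0,"rz": 0},
  {"x": 0,"y": 0,"z": 0,"rx": 0,"ry": 0,"rz": 0},
])

```text
t: 6.4
ee_pos: [583.9, 167.2, 122.1]
orientation: [3.142, -0.0, 2.271]
contact_force: [0.9, -0.2, -1.6]
gripper_width: 7.8
grip_force: 58.6
```

Emit:
servo_tool([
  {"x": 0,"y": 0,"z": -0.05,"rx": 0,"ry": 0,"rz": 0},
  {"x": 0,"y": 0,"z": 0,"rx": 0,"ry": 0,"rz": 0},
  {"x": 0,"y": 0,"z": 0,"rx": 0,"ry": 0,"rz": 0},
])

```text
t: 6.7
ee_pos: [584.6, 167.2, 122.1]
orientation: [3.14, 0.0, 2.271]
contact_force: [-1.4, -0.3, 5.7]
gripper_width: 7.9
grip_force: 59.2
```

Emit:
servo_tool([
  {"x": 0,"y": 0,"z": 0,"rx": 0,"ry": 0,"rz": 0},
  {"x": 0,"y": 0,"z": 0,"rx": 0,"ry": 0,"rz": 0},
  {"x": 0,"y": 0,"z": 0,"rx": 0,"ry": 0,"rz": 0},
  {"x": 0,"y": 0,"z": 0,"rx": 0,"ry": 0,"rz": 0},
  {"x": 0,"y": 0,"z": 0,"rx": 0,"ry": 0,"rz": 0},
], hand=1)

```text
t: 7.2
ee_pos: [584.0, 167.2, 120.5]
orientation: [3.142, -0.0, 2.271]
contact_force: [0.5, -0.5, -0.6]
gripper_width: 79.7
grip_force: 0.0
```

Emit:
servo_tool([
  {"x": 0,"y": 0,"z": 0.2,"rx": 0,"ry": 0,"rz": 0},
  {"x": 0,"y": 0,"z": 0.5,"rx": 0,"ry": 0,"rz": 0},
  {"x": 0,"y": 0,"z": 0.8,"rx": 0,"ry": 0,"rz": 0},
  {"x": 0,"y": 0,"z": 0.9,"rx": 0,"ry": 0,"rz": 0},
  {"x": 0,"y": 0,"z": 0.5,"rx": 0,"ry": 0,"rz": 0},
])

```text
t: 7.7
ee_pos: [585.3, 167.5, 211.5]
orientation: [3.137, 0.002, 2.271]
contact_force: [0.4, 0.5, -0.4]
gripper_width: 85.5
grip_force: 0.0
```

Emit:
servo_tool([
  {"x": -0.3,"y": -0.8,"z": 0,"rx": 0,"ry": 0,"rz": 1},
  {"x": -0.4,"y": -1,"z": 0,"rx": 0,"ry": 0,"rz": 1},
  {"x": -0.5,"y": -1,"z": 0,"rx": 0,"ry": 0,"rz": 1},
  {"x": -0.5,"y": -1,"z": 0,"rx": 0,"ry": 0,"rz": 1},
  {"x": -0.5,"y": -1,"z": 0,"rx": 0,"ry": 0,"rz": 1},
])

```text
t: 8.2
ee_pos: [517.7, 22.0, 209.1]
orientation: [3.14, 0.002, 2.711]
contact_force: [0.0, 0.4, -0.1]
gripper_width: 85.5
grip_force: 0.0
```

Emit:
servo_tool([
  {"x": -0.5,"y": -1,"z": 0,"rx": 0,"ry": 0,"rz": 1},
  {"x": -0.5,"y": -1,"z": 0,"rx": 0,"ry": 0,"rz": 1},
  {"x": -0.2,"y": -0.5,"z": 0,"rx": 0,"ry": 0,"rz": 1},
  {"x": 0,"y": 0,"z": 0,"rx": 0,"ry": 0,"rz": 1},
  {"x": 0,"y": 0,"z": 0,"rx": 0,"ry": 0,"rz": 1},
])

```text
t: 8.7
ee_pos: [482.1, -52.8, 209.2]
orientation: [3.141, 0.002, -3.138]
contact_force: [-0.2, 1.0, -0.5]
gripper_width: 85.2
grip_force: 0.0
```

```bash
python3 - <<'E'
from h import *
s=get_state();print(s["t"],s["ee_pos"],s["orientation"],s["q"])
p=P("wrist");im=get_image("wrist")
for z in (99,114): print(proj("wrist",np.array([481.3,-67.8,z]),p))
cv2.circle(im,tuple(int(i) for i in proj("wrist",np.array([481.3,-67.8,114]),p)),3,(0,255,0),-1)
a=cv2.resize(get_image("scene")[90:330,130:400],None,fx=.95,fy=.95)
c=np.zeros((420,560+a.shape[1],3),np.uint8);c[:,:560]=im;c[:a.shape[0],560:]=a
cv2.imwrite("pics/w2.png",cv2.resize(c,(800,int(420*800/c.shape[1])),interpolation=cv2.INTER_AREA))
E
```

```text
8.7 [482.11697705 -52.7603062  209.20058977] [ 3.14143316e+00  2.28891918e-03 -3.13761993e+00] [-0.13379803  0.17826127  0.17749401  2.00817397 -0.03865679  0.95597203
  1.63794343]
[263.6128832 202.4351925]
[262.43191085 208.23883516]
```

View pics/w2.png

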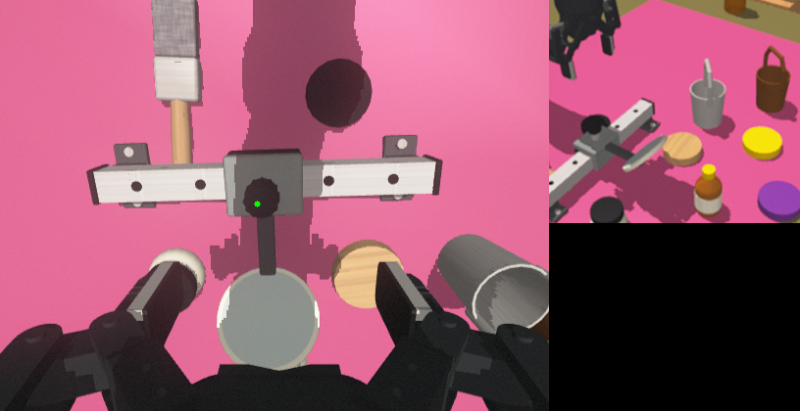

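Seen from the wrist, the pot stands upright on the table clear of the stand, and the knob is where predicted, at about (264,205). I descend on it.

Emit:
servo_tool([
  {"x": 0,"y": -0.5,"z": -0.6,"rx": 0,"ry": 0,"rz": 0.3},
  {"x": 0,"y": 0,"z": -1,"rx": 0,"ry": 0,"rz": 0},
  {"x": 0,"y": 0,"z": -1,"rx": 0,"ry": 0,"rz": 0},
  {"x": 0,"y": 0,"z": -0.8,"rx": 0,"ry": 0,"rz": 0},
  {"x": 0,"y": 0,"z": -0.4,"rx": 0,"ry": 0,"rz": 0},
])

```text
t: 9.3
ee_pos: [481.2, -66.6, 92.4]
orientation: [3.141, -0.002, -3.114]
contact_force: [-0.7, -0.0, 0.1]
gripper_width: 85.1
grip_force: 0.0
```

Emit:
servo_tool([
  {"x": 0,"y": 0,"z": -0.3,"rx": 0,"ry": 0,"rz": 0},
  {"x": 0,"y": 0,"z": 0,"rx": 0,"ry": 0,"rz": 0},
  {"x": 0,"y": 0,"z": 0,"rx": 0,"ry": 0,"rz": 0},
])

```text
t: 9.6
ee_pos: [482.7, -66.8, 85.5]
orientation: [-3.142, 0.002, -3.113]
contact_force: [-0.1, 0.2, -0.2]
gripper_width: 85.6
grip_force: 0.0
```

Emit:
servo_tool([
  {"x": -0.04,"y": -0.03,"z": -0.05,"rx": 0,"ry": 0,"rz": 0},
  {"x": 0,"y": 0,"z": 0,"rx": 0,"ry": 0,"rz": 0},
  {"x": 0,"y": 0,"z": 0,"rx": 0,"ry": 0,"rz": 0},
  {"x": 0,"y": 0,"z": 0,"rx": 0,"ry": 0,"rz": 0},
  {"x": 0,"y": 0,"z": 0,"rx": 0,"ry": 0,"rz": 0},
], hand=0, grip_force=60)

```text
t: 10.1
ee_pos: [480.9, -67.6, 83.7]
orientation: [3.141, 0.0, -3.113]
contact_force: [-0.6, 0.4, 4.7]
gripper_width: 24.7
grip_force: 58.6
```

Emit:
servo_tool([
  {"x": 0,"y": 0,"z": 0,"rx": 0,"ry": 0,"rz": 0},
  {"x": 0,"y": 0,"z": 0,"rx": 0,"ry": 0,"rz": 0},
  {"x": 0,"y": 0,"z": 0,"rx": 0,"ry": 0,"rz": 0},
  {"x": 0,"y": 0,"z": 0,"rx": 0,"ry": 0,"rz": 0},
])

```text
t: 10.5
ee_pos: [481.0, -67.6, 83.6]
orientation: [3.141, 0.0, -3.113]
contact_force: [-1.4, 0.8, 5.6]
gripper_width: 24.3
grip_force: 58.7
```

```bash
python3 -c "
from plant import *
s=get_state();print(s['ee_pos'],s['contact_force'],s['ft_torque'],s['gripper_width'],s['grip_force'])"
```

```text
[480.9890134  -67.59969202  83.64911994] [-1.44346658  0.80708969  5.5818675 ] [ 0.10442571  0.27376869 -0.02390774] 24.27560638846011 58.68551015853882
```

Emit:
servo_tool([
  {"x": 0,"y": 0,"z": 0.1,"rx": 0,"ry": 0,"rz": 0},
  {"x": 0,"y": 0,"z": 0.2,"rx": 0,"ry": 0,"rz": 0},
  {"x": 0,"y": 0,"z": 0.2,"rx": 0,"ry": 0,"rz": 0},
  {"x": 0,"y": 0,"z": 0,"rx": 0,"ry": 0,"rz": 0},
  {"x": 0,"y": 0,"z": 0,"rx": 0,"ry": 0,"rz": 0},
])

```text
t: 11.0
ee_pos: [480.8, -67.6, 97.9]
orientation: [3.142, 0.0, -3.113]
contact_force: [3.8, 0.9, -11.4]
gripper_width: 24.2
grip_force: 59.3
```

Emit:
servo_tool([
  {"x": 0,"y": 0.2,"z": 0,"rx": 0,"ry": 0,"rz": 0},
  {"x": -0.02,"y": 0.4,"z": 0,"rx": 0,"ry": 0,"rz": 0},
  {"x": -0.02,"y": 0.5,"z": 0,"rx": 0,"ry": 0,"rz": 0},
  {"x": -0.02,"y": 0.5,"z": 0,"rx": 0,"ry": 0,"rz": 0},
  {"x": -0.01,"y": 0.4,"z": 0,"rx": 0,"ry": 0,"rz": 0},
])

```text
t: 11.5
ee_pos: [478.7, -7.3, 98.0]
orientation: [-3.141, 0.0, -3.113]
contact_force: [4.3, -1.8, -10.6]
gripper_width: 24.6
grip_force: 59.4
```

Emit:
servo_tool([
  {"x": 0,"y": 0,"z": 0,"rx": 0,"ry": 0,"rz": 0},
  {"x": 0,"y": 0,"z": 0,"rx": 0,"ry": 0,"rz": 0},
  {"x": 0,"y": 0,"z": 0,"rx": 0,"ry": 0,"rz": 0},
])

```text
t: 11.8
ee_pos: [478.7, -7.4, 98.1]
orientation: [3.141, 0.0, -3.113]
contact_force: [5.0, 1.3, -11.1]
gripper_width: 24.5
grip_force: 59.6
```

Emit:
servo_tool([
  {"x": 0,"y": 0,"z": -0.1,"rx": 0,"ry": 0,"rz": 0},
  {"x": 0,"y": 0,"z": -0.1,"rx": 0,"ry": 0,"rz": 0},
  {"x": 0,"y": 0,"z": -0.1,"rx": 0,"ry": 0,"rz": 0},
  {"x": 0,"y": 0,"z": 0,"rx": 0,"ry": 0,"rz": 0},
  {"x": 0,"y": 0,"z": 0,"rx": 0,"ry": 0,"rz": 0},
])

```text
t: 12.3
ee_pos: [478.8, -7.8, 89.2]
orientation: [3.142, 0.0, -3.113]
contact_force: [3.6, 2.1, -8.7]
gripper_width: 24.8
grip_force: 59.9
```

Emit:
servo_tool([
  {"x": 0,"y": 0,"z": -0.1,"rx": 0,"ry": 0,"rz": 0},
  {"x": 0,"y": 0,"z": -0.1,"rx": 0,"ry": 0,"rz": 0},
  {"x": 0,"y": 0,"z": -0.05,"rx": 0,"ry": 0,"rz": 0},
  {"x": 0,"y": 0,"z": 0,"rx": 0,"ry": 0,"rz": 0},
  {"x": 0,"y": 0,"z": 0,"rx": 0,"ry": 0,"rz": 0},
])

```text
t: 12.8
ee_pos: [479.0, -7.8, 83.6]
orientation: [3.141, 0.0, -3.113]
contact_force: [-2.5, 1.9, 12.4]
gripper_width: 24.6
grip_force: 62.4
```

The pin is home: same height as at the start, and the tool is now being pushed upward. One last look.

```bash
python3 - <<'E'
from h import *
a=get_image("scene")[60:340,90:400];b=get_image("side")[60:390,180:400]
b=cv2.resize(b,None,fx=280/330,fy=280/330)
c=np.hstack([a,b]);cv2.imwrite("pics/f.png",cv2.resize(c,None,fx=1.58,fy=1.58))
s=get_state();print(s["ee_pos"],s["contact_force"],s["t"])
E
```

```text
[478.96551457  -7.83753784  83.57844522] [-2.70281742  2.23372889 12.27026733] 12.9
```

View pics/f.png

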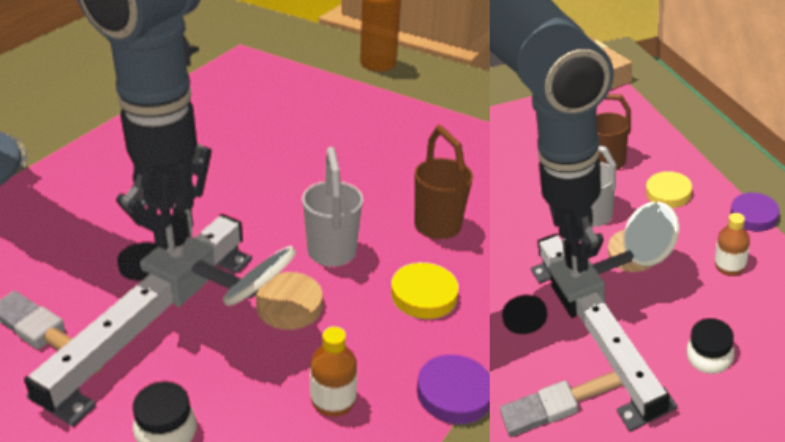

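Three holes now show on the near side and one beyond, so the slide is at the next hole. The pot stands upright and clear, and the bystanders have not moved.

```bash
python3 -c "
from plant import *
print(close_job())"
```

```text
the job is handed in; nothing more can be done
None
```

I handed the job in at about 13 s: the pot is upright on the table about 12 cm from the stand, the mirror is one hole along on the +y side with the pin home, and the gripper still holds the knob; the judge's result was not shown.

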